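# Lock the slotted nut with its spring clip

### The job

Lock the nut on the clamping plate: take the brass bar off the plate and lay it flat on the bench, then turn the slotted nut clockwise until the channel between its two lugs lines up with the scribed lane on the plate. Lay the smaller of the two open spring clips in the lane, mouth towards the stud, and push it along the plate through the channel until it snaps fully home round the neck of the stud. Leave the bigger clip and everything else where they are.

Things in the scene. Friction and masses are not known exactly. Their poses are not given: they have to be found in the camera images.
- plate: dark steel clamping plate, 140 x 110 x 16 mm, fixed to the bench. Origin on the bench level; its own x runs along the lane, from the open end of the plate (-75 mm) to the stud end (+65 mm); width +-55 mm in y; z up. Two scribed lines 45 mm apart mark the lane, which runs along y = 0 from the -x end up to the nut.
- stud_neck (a point): foot of the fixed upright stud, on the plate's top face (16 mm above the bench), 30 mm along +x from the plate's origin. Here the stud has a neck of 20 mm diameter and 11 mm height; above the neck is the stud's 28 mm head, whose top is 25.5 mm above the plate. A clip can therefore only come on sideways along the plate.
- nut (a joint): turn of the slotted nut about the stud, rad, growing clockwise seen from above. At 0 the channel between its lugs lies along the plate's x (the lane); at value a the channel is turned clockwise by a from it. Starts between -1.1 and -0.5 (stops at -1.3 and 0.35), stays where it is left, and needs about 0.15 N m to turn. Its flange is sunk flush in the plate.
- nut_top (a point): point on the nut's axis level with the tops of its two upright lugs, 26 mm above the plate's top face; x along the channel, y from lug to lug. Each lug is 30 mm long along the channel and 8.5 mm thick, with flat outer faces 62 mm apart; the channel between them is 45 mm wide.
- clip: the smaller open spring clip, bright steel, loose, 81 mm long, 8 mm thick, lying flat. Origin on its underside in the centre of its seat (the place for the neck); x points out of its mouth, z up. Solid body 38 mm wide from x = -11 to -62 mm; arm tips at x = +19 mm, 36 mm over them. An upright tab, 34 mm wide, stands across its back end (back face x = -62 mm), 24 mm high.
- clip_seat (a point): the clip's origin (centre of its seat, underside); on the stud_neck point when home. Bumps inside the arms, 15 mm apart at x = +10 mm, must spring apart to pass the 20 mm neck (6 to 13 N of push); then the body's front stops about 1 mm short of the neck.
- clip_left (a joint): opening of the clip's arm on its +y side, rad, sprung; 0 at rest, about 0.1 when its bump passes the neck
- clip_right (a joint): the same for the arm on its -y side
- big_clip: the bigger open clip of the same form, too large for this stud: 113 mm long, 53 mm wide, 8 mm thick with a tab 24 mm high; axes and origin as for the small clip, all plan sizes 1.4 times as large. To be left alone.
- bar: brass bar, 15 x 84 x 12 mm, long along its y, origin at the centre of its underside; lies across the lane on the plate at the start
- gauge_block: ground steel block with holes, 66 x 84 x 26 mm, loose; bystander. Origin at the centre of its underside, long along its y
- collet: spring collet standing on end on the bench beside the plate, 26 mm across, 34 mm high; bystander, origin under its centre
- loupe: black eye loupe standing on the bench on the other side of the plate, 33 mm across, 30 mm high; bystander, origin under its centre
- tin: round lidded tin, 53 mm across, 22 mm high; bystander, origin under its centre
- index_head: tilted indexing head fixed on the bench at the left: x 0.45 to 0.69 m, y 0.27 to 0.50 m, about 0.17 m high. Over it hangs a laser welder with microscope: optics down to 0.21 m above the bench at x 0.44 to 0.56 m, y 0.30 to 0.43 m, boom further back (y over 0.28 m) down to about 0.26 m. Go round in front of it
- parts_tray: open grey parts tray fixed on the bench behind the work, 135 mm (x) by 280 mm (y), walls 42 mm high, origin under its centre
- stone_case: closed flat grey case fixed on the bench, 80 mm (x) by 125 mm (y), 29 mm high, origin under its centre

How it is judged:
By the outcome, as a careful person would: the job done as asked, in the order asked, and still so for the second after the job is handed in, with the robot touching nothing.
It also fails if it takes over 72 s, if anything falls off the work surface, if the arm or the gripper's body presses on something with over 40 N, if the wrist force passes 120 N, or if a joint passes its speed limit or range.

### The arm

A 6-joint arm with a two-finger parallel gripper is mounted at the origin on a cart in front of the work surface, level with it; the furniture and walls round the work are solid. World frame = base frame: x ahead of the robot, y to its left, z up, the work surface at z = 0. Lengths are in m, angles in degrees, forces in N, time in s.
With the tool pointing down it reaches from about 0.425 to 0.95 m from the base axis. Payload 3.5 kg.
Tool frame: the origin (TCP) lies between the finger pads; the fingertips stand 11 mm ahead of it and the grasp point (between the pads) lies 8 mm behind it; y points along the fingers, z is the direction in which the jaws open and shut, and the axes are right-handed (so a half turn about y gives the same grasp; the last joint's range is limited). The gripper opens to 85 mm and grips with 20 to 120 N. Pads are 22 mm wide; open, the fingers measure 114 mm over their backs; the gripper's body (76 mm by 85 mm) begins 54 mm behind the grasp point. The pads swing forward as they close: fully open they stand 13 mm farther back than shut.
Start: joints at [62.624, 16.404, 90.338, -0, 73.258, -8.594], TCP at [0.217, 0.639, 0.242] pointing down, gripper open.
Joint ranges: [-158.93, 158.93], [-51.34, 127.21], [12.03, 142.37], [-87.48, 267.48], [13.55, 161.25], [-162.69, 162.69]. Speed limits (degrees/s): [159.86, 159.86, 180, 180, 180, 180].

### API

Orientations are given as a 3x3 rotation matrix whose columns are the frame's x, y, z axes.
In Python, from rig import state, cams, workorder gives the robot as it stands.
- The arm moves only by the shell command python3 -m jog 'ROWS'. ROWS is JSON, a list of rows, each an object with "grip": the opening, from -1 (shut) to 1 (fully open); "linear": the shift along the tool's x, y, z in mm, a list of three; "spin": the turn about the tool's y in degrees. In form: [{"grip": grip, "linear": [dx, dy, dz], "spin": spin}, ...]. A call has 1 to 20 rows; each row is the pose to reach, as a shift and turn from the pose commanded when the call began, along the tool's axes at that moment; what a row does not reach only later rows make up. A row lasts 1/12 s, in which the tool goes at most 41.7 mm and 7.16 degrees, less where a joint would pass 70% of its speed; a pose out of reach is approached as far as the arm can. A call with a gripper value outside its range is refused whole. The fingers move at their own pace and stop on an object; the grip force is fixed at half the most. Time passes only in rows, so rows that repeat a pose let the fingers close. It gives the time, the measured TCP pose, the force and the opening at its end, in the units of the state.
- state(): the state, without advancing time (a new reading comes with each control period).
- cams.camera(name): name is "side" or "top"; returns a dict with "image" (400x640x3 uint8, blue, green, red), "camera_matrix" (3x3 intrinsics, pixels), "k1" (the pictures are not rectified: a ray, as slopes to the right and down, at radius r is drawn at 1 + k1 r^2 times it, then the intrinsics apply), "xyz" and "attitude" of the camera in the world. Camera axes: x right, y down, z forward; pixel columns grow to the right and rows downward; lengths in m; the calibration is good to about 2 mm. A picture is of the moment at which its call begins. There is no depth.
- workorder.job_done(): hands the job in, once; it reports no verdict.
The state is a dict: "time": time; "qpos": joint angles; "qd": joint speeds; "joint_efforts": joint torques, N m; "tool_pos": TCP position; "tcp_rot": TCP orientation; "force": force on the tool from outside, world axes, zero at the start; "ft_torque": the same for the moment, N m; "grip_width": opening from 0.0 (shut) to 1.0 (fully open).
Only numpy, scipy, OpenCV 4.12 (cv2) and the standard library are available. Lean on these libraries where they do the work, as an engineer would, in place of code of your own. Each camera call takes 0.05 s, during which the arm holds its last target.

## Working session

There is one attempt and no reset: what is moved stays moved. The work goes in short steps, Python scripts to look and compute and a shell command to move; the robot and the scene stay as the last step left them, time stands still between calls to the robot, and variables do not carry over. Pictures are saved under pics/ and viewed, and the job is handed in when it is done.

```bash
ls; mkdir -p pics; python3 - <<'E'
from rig import state, cams
import cv2
s=state()
for k,v in s.items(): print(k,v)
for n in ("side","top"):
    c=cams.camera(n); cv2.imwrite(f"pics/{n}0.png",c["image"]); print(n,{k:v for k,v in c.items() if k!="image"})
E
```

```text
pics
time 0.0
qpos [ 6.26247191e+01  1.64542013e+01  9.04259955e+01 -2.85654702e-03
  7.32598555e+01 -8.59387981e+00]
qd [ 0.00200099  0.03371959 -0.06873521 -0.01986191  0.04125308 -0.0157947 ]
joint_efforts [-4.82188079e-04 -4.06004941e+01 -2.92616272e+01 -2.10552794e-04
  5.94755315e-03  8.65188326e-06]
tool_pos [0.21699154 0.63847204 0.24090819]
tcp_rot [[ 9.46758292e-01 -1.08156658e-03  3.21943423e-01]
 [-3.21945082e-01 -2.19258971e-03  9.46755806e-01]
 [-3.18089603e-04 -9.99997011e-01 -2.42405753e-03]]
force [-0.62271141  0.23457226  0.43555995]
ft_torque [-0.05627017 -0.02602606 -0.00454187]
grip_width 0.9992836332441697
side {'camera_matrix': array([[387.26455142,   0.        , 317.64521573],
       [  0.        , 387.26455142, 200.06271745],
       [  0.        ,   0.        ,   1.        ]]), 'k1': 0.021937439832438625, 'xyz': array([ 0.55703687, -0.61522497,  0.53340673]), 'attitude': array([[ 9.98940370e-01, -2.54937451e-02,  3.83171708e-02],
       [-4.60140218e-02, -5.36591771e-01,  8.42586483e-01],
       [-9.20006456e-04, -8.43456780e-01, -5.37196252e-01]])}
top {'camera_matrix': array([[424.23040629,   0.        , 319.89565789],
       [  0.        , 424.23040629, 203.7956365 ],
       [  0.        ,   0.        ,   1.        ]]), 'k1': 0.004010336565682305, 'xyz': array([0.44597338, 0.08850098, 1.23449637]), 'attitude': array([[ 0.02511452, -0.99026535,  0.13690798],
       [-0.99950079, -0.02224732,  0.02243281],
       [-0.0191686 , -0.13740303, -0.99032973]])}
```

View pics/side0.png

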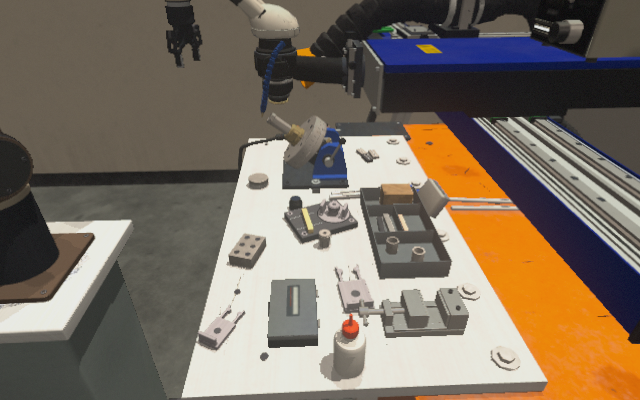

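View pics/top0.png

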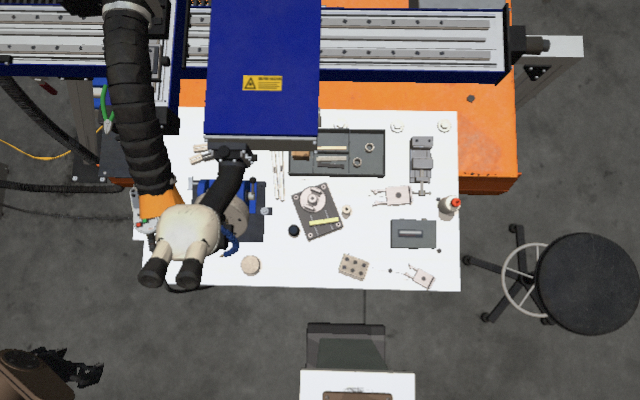

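The side and top views show the plate at side (320,218) and top (317,212), with the bar across the lane and the nut at the stud end. One clip is at top (392,195) and the other at top (418,275). I'll write the helpers and zoom in.

```bash
cat > h.py <<'E'
import numpy as np, cv2
from rig import state, cams
def K(c):
    return c["camera_matrix"], np.array([c["k1"],0,0,0,0.])
def ray(c,uv):
    k,d=K(c); p=cv2.undistortPointsIter(np.array([[uv]],float),k,d,None,None,(3,50,1e-9))[0,0]
    return c["attitude"]@np.array([p[0],p[1],1.])
def toz(c,uv,z):
    r=ray(c,uv); t=(z-c["xyz"][2])/r[2]; return c["xyz"]+t*r
def proj(c,P):
    k,d=K(c); R=c["attitude"].T; P=np.atleast_2d(np.array(P,float))
    return cv2.projectPoints(P,cv2.Rodrigues(R)[0],-R@c["xyz"],k,d)[0][:,0]
def zoom(c,x0,y0,w,h,f,name):
    im=cv2.resize(c["image"][y0:y0+h,x0:x0+w],None,fx=f,fy=f,interpolation=cv2.INTER_CUBIC); cv2.imwrite(name,im)
E
python3 - <<'E'
from h import *
t=cams.camera("top"); s=cams.camera("side")
zoom(t,270,165,200,130,4,"pics/t1.png"); zoom(s,190,170,200,150,4,"pics/s1.png"); zoom(s,275,185,90,65,8,"pics/s2.png"); zoom(t,280,165,80,80,7,"pics/t2.png")
E
```

```text
(no output)
```

View pics/t1.png

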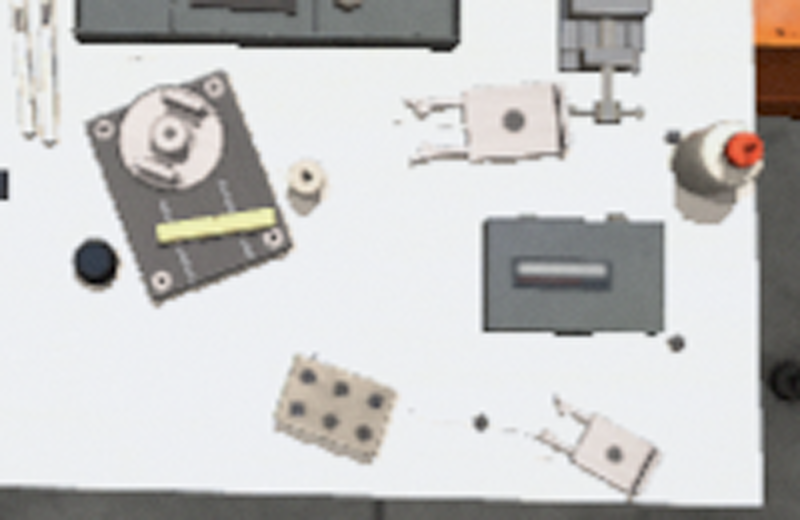

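View pics/s1.png

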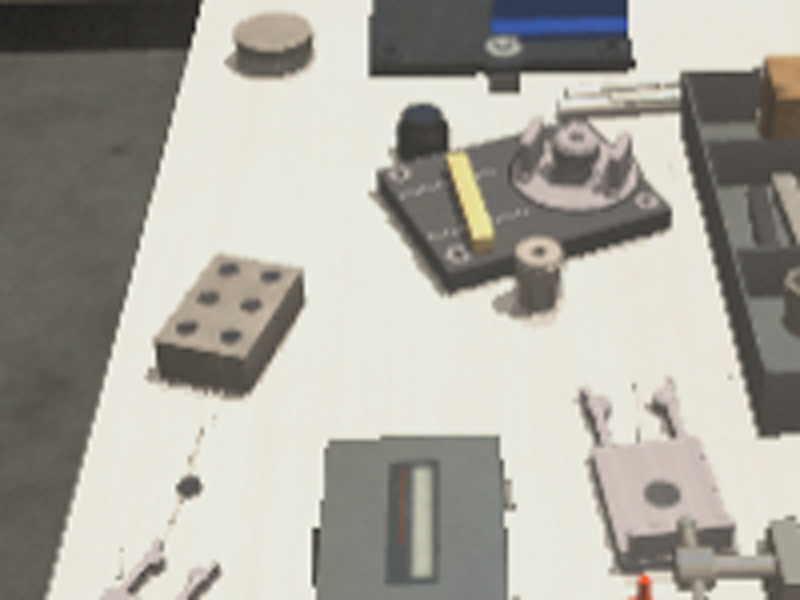

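View pics/s2.png

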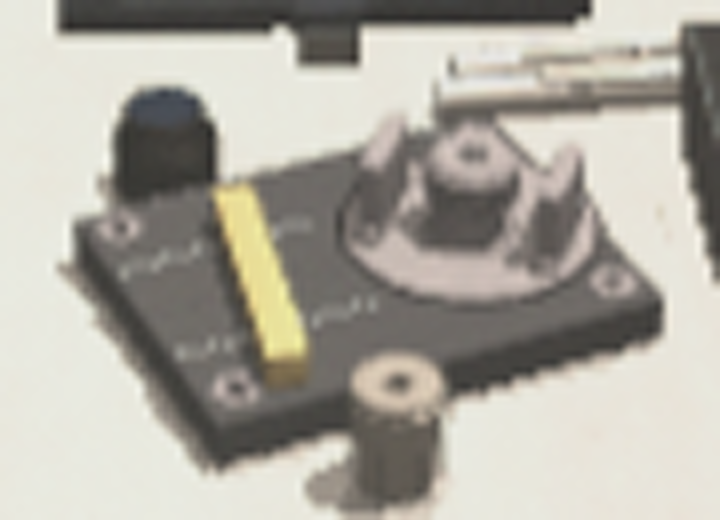

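View pics/t2.png

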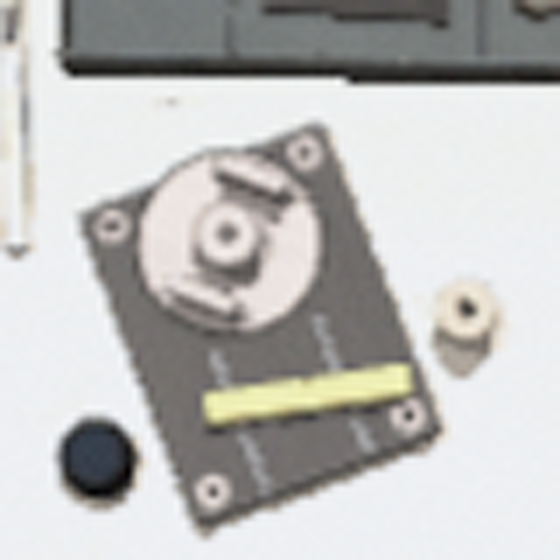

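The zooms show the plate corners in t2 at (80,212), (322,125), (440,437) and (203,530). The bar runs from (205,408) to (412,378), and the nut lugs lie at about (255,187) and (205,305). The small clip is at the lower right of t1, and its mouth points up and left. Next I'll measure with masks.

```bash
cat > m.py <<'E'
from h import *
def un(x0,y0,f,u,v): return ((u+.5)/f-.5+x0,(v+.5)/f-.5+y0)
def frame(o,yawdeg):
    a=np.radians(yawdeg); return lambda x,y:(o[0]+x*np.cos(a)-y*np.sin(a),o[1]+x*np.sin(a)+y*np.cos(a))
E
python3 - <<'E'
from m import *
t=cams.camera("top"); s=cams.camera("side")
im=t["image"]; hsv=cv2.cvtColor(im,cv2.COLOR_BGR2HSV)
def rect(mask,c,z,reg):
    m=np.zeros_like(mask); x,y,w,h=reg; m[y:y+h,x:x+w]=mask[y:y+h,x:x+w]
    cs,_=cv2.findContours(m,cv2.RETR_EXTERNAL,cv2.CHAIN_APPROX_NONE); k=max(cs,key=cv2.contourArea)
    pts=np.array([toz(c,p[0].astype(float),z)[:2] for p in k])
    r=cv2.minAreaRect((pts*1000).astype(np.float32)); return r,cv2.boxPoints(r),k
# bar (yellow)
mb=cv2.inRange(hsv,(20,50,120),(40,255,255))
for nm,c,reg in(("top",t,(285,170,80,80)),("side",s,(280,180,80,70))):
    h2=cv2.cvtColor(c["image"],cv2.COLOR_BGR2HSV); m=cv2.inRange(h2,(20,60,150),(40,255,255))
    r,b,_=rect(m,c,.028,reg); print("bar",nm,r)
# plate by corners
C=[un(280,165,7,*p) for p in((80,212),(322,125),(440,437),(203,530))]
P=np.array([toz(t,p,.016)[:2] for p in C])*1000; print("plate corners",P.round(1)); print(cv2.minAreaRect(P.astype(np.float32)))
S=[un(275,185,8,*p) for p in((75,225),(490,122),(662,305),(218,437))]
P=np.array([toz(s,p,.016)[:2] for p in S])*1000; print("side",P.round(1)); print(cv2.minAreaRect(P.astype(np.float32)))
print("stud top",toz(t,un(280,165,7,228,234),.0415),toz(s,un(275,185,8,474,152),.0415))
zoom(t,395,255,50,45,14,"pics/t3.png"); zoom(s,190,275,65,85,7,"pics/s3.png")
# gauge, tray etc.
E
```

```text
bar top ((563.6263427734375, 104.31520080566406), (12.161811828613281, 84.3926773071289), 9.494536399841309)
bar side ((565.3955078125, 102.85621643066406), (12.828672409057617, 85.72547149658203), 9.792040824890137)
plate corners [[638.8 200.9]
 [677.8 101.1]
 [548.5  49.6]
 [508.1 145.9]]
((594.1714477539062, 124.08537292480469), (141.81658935546875, 107.1036376953125), 22.783706665039062)
side [[511.7 144.6]
 [639.2 195.3]
 [679.8  96.2]
 [552.8  41.8]]
((596.3779296875, 118.80247497558594), (138.08773803710938, 110.68377685546875), 21.78782081604004)
stud top [0.62705043 0.13800587 0.0415    ] [0.62907119 0.13936548 0.0415    ]
```

View pics/t3.png

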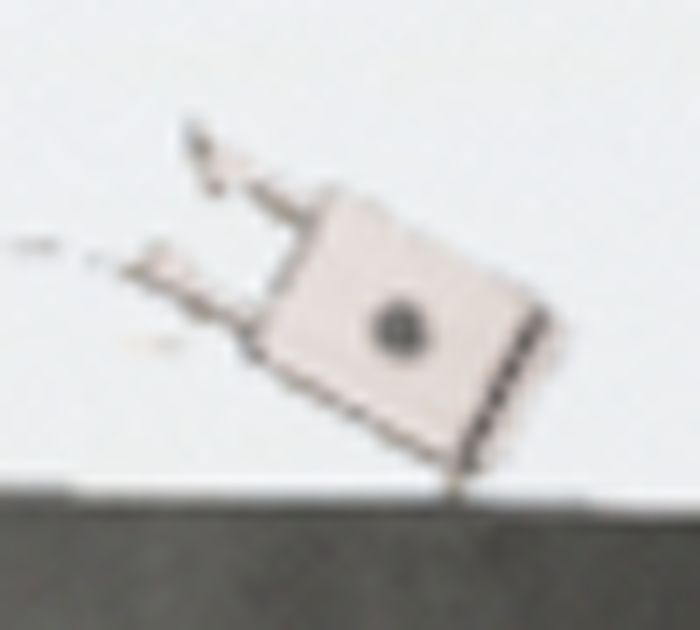

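View pics/s3.png

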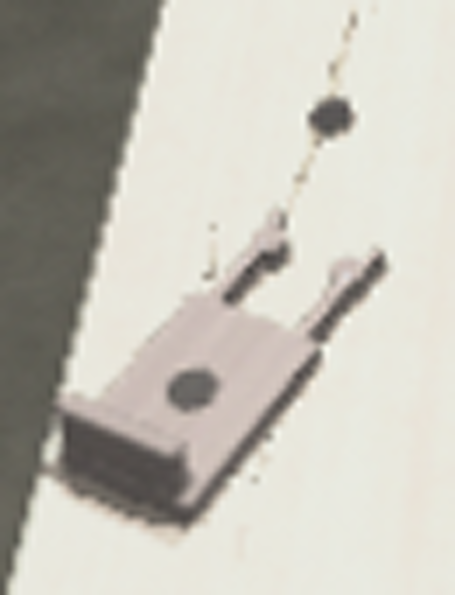

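```bash
python3 - <<'E'
from m import *
t=cams.camera("top"); s=cams.camera("side")
T3=lambda u,v,z: toz(t,un(395,255,14,u,v),z)*1000
S3=lambda u,v,z: toz(s,un(190,275,7,u,v),z)*1000
T2=lambda u,v,z: toz(t,un(280,165,7,u,v),z)*1000
T1=lambda u,v,z: toz(t,un(270,165,4,u,v),z)*1000
print("clip hole top",T3(400,328,8),"side",S3(192,389,8))
print("front corners top",T3(325,195,8),T3(255,345,8),"side",S3(203,295,8),S3(322,350,8))
print("tab ends top z24",T3(545,310,24),T3(470,465,24)," tips",T3(192,130,8),T3(130,265,8),"side",S3(278,215,8),S3(380,255,8))
print("side tab top",S3(65,405,24),S3(187,455,24))
print("lugs t2 edges", [T2(*p,42).round(0) for p in((215,165),(295,185),(168,290),(240,310))])
for n,p,z in(("collet",(305,172),34),("loupe",(96,262),30),("gauge",(335,410),26),("case tl",(485,220),29),("case br",(665,330),29),("bigclip tip",(405,105),8),("bigclip tip2",(415,160),8),("tray bl",(75,42),42),("tray br",(458,42),42),("free",(400,260),0),("free2",(400,330),0)):
    print(n,T1(*p,z).round(0))
zoom(t,295,180,36,36,16,"pics/t4.png"); zoom(s,312,195,45,35,16,"pics/s4.png")
E
```

```text
clip hole top [ 645.49135036 1579.27784187 8000.        ] side [ 2642.61358179 -6767.46458132  8000.        ]
front corners top [ 500.64818736 1496.86902153 8000.        ] [ 668.43547331 1417.90421411 8000.        ] side [ 2673.96722544 -7165.87959258  8000.        ] [ 2229.939436   -6907.57172627  8000.        ]
tab ends top z24 [ 1036.42448022  5647.77816205 24000.        ] [ 1616.72298823  5361.52949102 24000.        ]  tips [ 432.24654912 1348.67435262 8000.        ] [ 583.76684621 1278.98758061 8000.        ] side [ 2467.61944448 -7517.34580792  8000.        ] [ 2081.13860026 -7314.01069073  8000.        ]
side tab top [  8400.29334513 -19814.46705192  24000.        ] [  7018.6460078  -19123.10550141  24000.        ]
lugs t2 edges [array([-6710., -1811., 42000.]), array([-6452.,  -689., 42000.]), array([-4938., -2413., 42000.]), array([-4682., -1408., 42000.])]
collet [-3828.  1375. 34000.]
loupe [-1685. -2303. 30000.]
gauge [  664.  1550. 26000.]
case tl [-2450.  4137. 29000.]
case br [ -727.  7046. 29000.]
bigclip tip [-718.  752. 8000.]
bigclip tip2 [-495.  794. 8000.]
tray bl [-7958. -3998. 42000.]
tray br [-8156.  5366. 42000.]
free [544. -30.   0.]
free2 [493. -30.   0.]
```

View pics/t4.png

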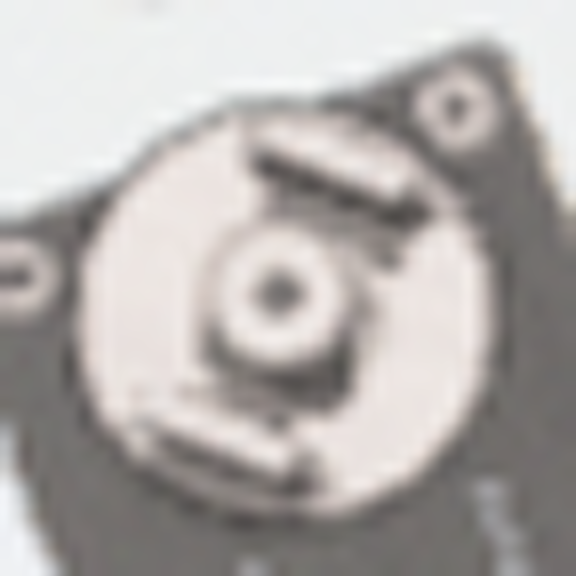

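View pics/s4.png

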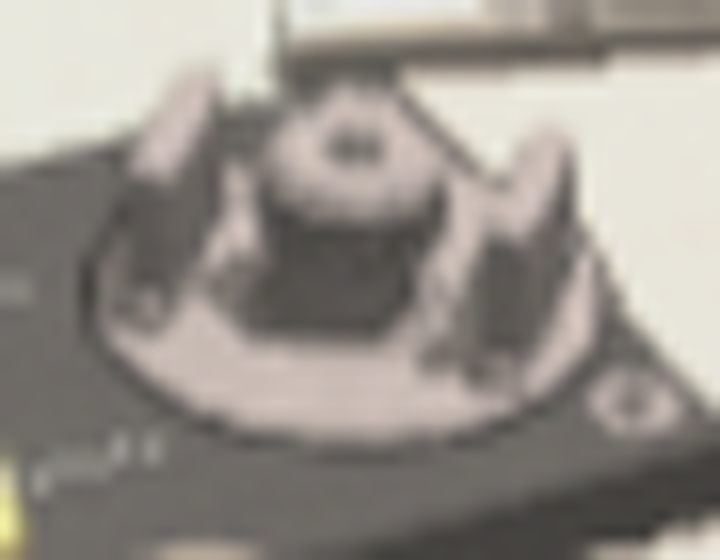

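```bash
python3 - <<'E'
from m import *
t=cams.camera("top"); s=cams.camera("side")
T=lambda b,u,v,z: (toz(t,un(*b,u,v),z/1000)*1000).round(1)[:2]
S=lambda b,u,v,z: (toz(s,un(*b,u,v),z/1000)*1000).round(1)[:2]
t3=(395,255,14);s3=(190,275,7);t4=(295,180,16);s4=(312,195,16);t1=(270,165,4)
print("clip hole top",T(t3,400,328,8),"side",S(s3,192,389,8))
print("front corners top",T(t3,325,195,8),T(t3,255,345,8),"side",S(s3,203,295,8),S(s3,322,350,8))
print("tab top edge",T(t3,545,310,24),T(t3,470,465,24),"side",S(s3,65,405,24),S(s3,187,455,24))
print("tips",T(t3,192,130,8),T(t3,130,265,8),"side",S(s3,278,215,8),S(s3,380,255,8))
def ang(a,b): d=b-a; return np.degrees(np.arctan2(d[1],d[0]))
for nm,F,b,pts in(("top",T,t4,((425,212),(258,158),(310,482),(150,428))),("side",S,s4,((140,165),(190,75),(505,225),(550,135)))):
    q=[F(b,*p,42) for p in pts]; print("lug",nm,q,ang(q[0],q[1]),ang(q[2],q[3]), np.mean(q,0))
# flange circle centre at z=16, r
print("flange L/R/T/B top",[T(t4,*p,16) for p in((80,300),(492,300),(280,95),(270,520))])
print("stud",T(t4,282,292,41.5),S(s4,355,145,41.5))
for n,p,z in(("collet",(305,172),34),("loupe",(96,262),30),("gauge",(335,410),26),("case tl",(485,220),29),("case br",(665,330),29),("bigclip tip",(405,105),8),("bigclip tip2",(415,160),8),("tray bl",(75,42),42),("tray br",(458,42),42),("free",(400,260),0)):
    print(n,T(t1,*p,z))
# bolts (4 corner screws) symmetric -> centre/yaw
bt=[T((280,165,7),*p,16) for p in((110,226),(304,152),(408,416),(212,491))]
print("bolts",bt,np.mean(bt,0),ang(bt[3],bt[0]),ang(bt[2],bt[1]),ang(bt[1],bt[0])-90,ang(bt[2],bt[3])-90)
E
```

```text
clip hole top [ 409.8 -181.8] side [ 410.3 -182.3]
front corners top [ 436.1 -166.8] [ 405.6 -152.5] side [ 408.1 -154.3] [ 439.3 -172.4]
tab top edge [ 414.6 -207.1] [ 383.7 -191.9] side [ 386.8 -198.5] [ 416.8 -213.5]
tips [ 448.5 -140. ] [ 421.  -127.3] side [ 422.6 -129.5] [ 449.8 -143.8]
lug top [array([642.6, 112.9]), array([651.7, 142.9]), array([593.7, 132.1]), array([602.7, 160.7])] 73.12570046129717 72.53197674872229 [622.675 137.15 ]
lug side [array([597.2, 134.7]), array([605.9, 158.6]), array([648.4, 116.6]), array([657.4, 139.8])] 69.99764733185962 68.79718135619035 [627.225 137.425]
flange L/R/T/B top [array([629.3, 175.7]), array([630.9, 100.9]), array([667.9, 140.4]), array([589.8, 140.1])]
stud [627.7 138. ] [628.8 139.2]
collet [602.6  41.4]
loupe [535.2 188.6]
gauge [435.3  17.2]
case tl [571.7 -87.3]
case br [ 496.9 -213.6]
bigclip tip [657.  -31.8]
bigclip tip2 [616.6 -39.5]
tray bl [691.8 208. ]
tray br [697.6 -65.9]
free [544.1 -30. ]
bolts [array([633.2, 188.2]), array([666.2, 108.3]), array([556.9,  62.9]), array([524.1, 142.7])] [595.1   125.525] 22.638507421357 22.55655883499242 22.441421648589667 22.344013647393723
```

```bash
cat >> m.py <<'E'
def go(x,y,z,jaw=None):
    """mm, deg -> linear, spin from current pose"""
    s=state(); R=s["tcp_rot"]; p=s["tool_pos"]*1000
    l=R.T@(np.array([x,y,z])-p); j=np.degrees(np.arctan2(R[1,2],R[0,2]))
    sp=None if jaw is None else (j-jaw+180)%360-180
    print("lin",l.round(1),"spin",sp if sp is None else round(sp,1),"jawnow",round(j,1))
E
python3 -m jog '[{"grip":0.2,"linear":[108,0,-215],"spin":0},{"grip":0.2,"linear":[108,0,-215],"spin":0},{"grip":0.2,"linear":[108,0,-215],"spin":0},{"grip":0.2,"linear":[108,0,-215],"spin":0},{"grip":0.2,"linear":[108,0,-215],"spin":0},{"grip":0.2,"linear":[108,0,-215],"spin":0},{"grip":0.2,"linear":[108,0,-215],"spin":0},{"grip":-0.2,"linear":[296,0,-363],"spin":0},{"grip":-0.2,"linear":[296,0,-363],"spin":61},{"grip":-0.2,"linear":[296,0,-363],"spin":61},{"grip":-0.2,"linear":[296,0,-363],"spin":61},{"grip":-0.2,"linear":[296,0,-363],"spin":61},{"grip":-0.2,"linear":[296,0,-363],"spin":61},{"grip":-0.2,"linear":[296,0,-363],"spin":61},{"grip":-0.2,"linear":[296,0,-363],"spin":61},{"grip":-0.2,"linear":[296,0,-363],"spin":61}]'
python3 -c "
from m import *
go(566.5,91.8,140,9.6);print(state()['qpos'].round(1))"
```

```text
time: 1.83
tool_pos: [0.3815, 0.1997, 0.2427]
tcp_rot: [[0.233, 0.001, 0.973], [-0.973, 0.001, 0.233], [-0.0, -1.0, 0.001]]
force: [-0.2, 0.3, -0.4]
grip_width: 0.402
lin [148.  102.8 154.8] spin 3.9 jawnow 13.5
[ 14.1 -16.2 123.    0.   73.2   0.6]
```

```bash

python3 -m jog '[{"grip":-0.2,"linear":[148,103,155],"spin":4},{"grip":-0.2,"linear":[148,103,155],"spin":4},{"grip":-0.2,"linear":[148,103,155],"spin":4},{"grip":-0.2,"linear":[148,103,155],"spin":4},{"grip":-0.2,"linear":[148,103,155],"spin":4},{"grip":-0.2,"linear":[148,103,155],"spin":4},{"grip":-0.2,"linear":[148,155,155],"spin":4},{"grip":-0.2,"linear":[148,175,155],"spin":4},{"grip":-0.2,"linear":[148,175,155],"spin":4}]'
python3 - <<'E'
from m import *
go(566.5,91.8,30,9.6)
t=cams.camera("top"); s=cams.camera("side")
zoom(s,260,130,130,110,6,"pics/s5.png")
E
```

```text
time: 2.58
tool_pos: [0.5621, 0.0936, 0.06]
tcp_rot: [[0.171, -0.014, 0.985], [-0.985, 0.0, 0.171], [-0.003, -1.0, -0.014]]
force: [-1.7, 0.2, -1.0]
grip_width: 0.4
lin [ 2.6 29.9  4.4] spin 0.3 jawnow 9.9
```

View pics/s5.png

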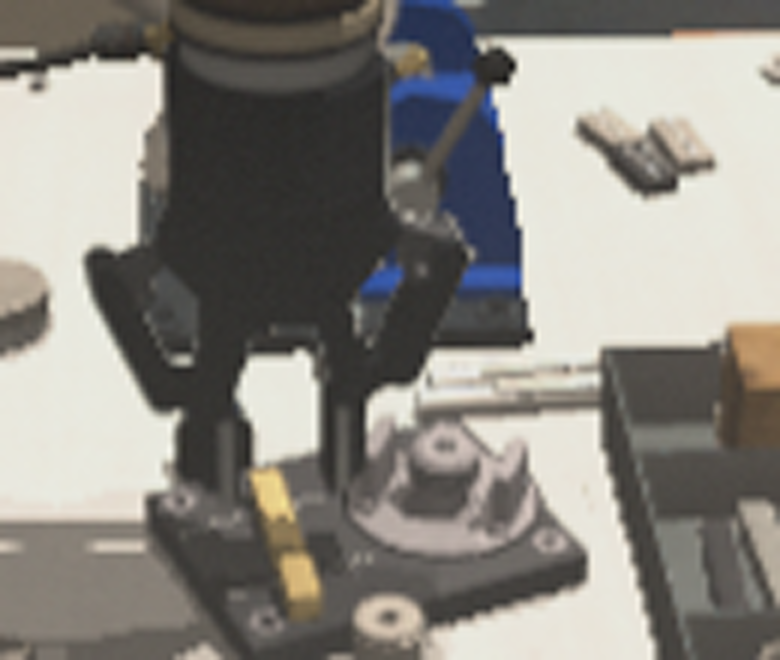

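The fingers straddle the bar at s5 (215,480) and (340,470), and they clear the nut. I'll go down, grip and lift.

```bash

python3 -m jog '[{"grip":-0.2,"linear":[0,10,1],"spin":0},{"grip":-0.2,"linear":[0,25,1],"spin":0},{"grip":-0.2,"linear":[0,30,1],"spin":0},{"grip":-0.2,"linear":[0,30,1],"spin":0},{"grip":-1,"linear":[0,30,1],"spin":0},{"grip":-1,"linear":[0,30,1],"spin":0},{"grip":-1,"linear":[0,30,1],"spin":0},{"grip":-1,"linear":[0,30,1],"spin":0},{"grip":-1,"linear":[0,30,1],"spin":0},{"grip":-1,"linear":[0,30,1],"spin":0},{"grip":-1,"linear":[0,30,1],"spin":0},{"grip":-1,"linear":[0,25,1],"spin":0},{"grip":-1,"linear":[0,5,1],"spin":0},{"grip":-1,"linear":[0,-20,1],"spin":0},{"grip":-1,"linear":[0,-20,1],"spin":0}]'
python3 - <<'E'
from m import *
go(540,-25,90,9.6);go(540,-25,20,9.6)
s=cams.camera("side")
zoom(s,260,130,130,110,6,"pics/s6.png")
E
```

```text
time: 3.93
tool_pos: [0.5714, 0.094, 0.0933]
tcp_rot: [[0.172, 0.01, 0.985], [-0.985, -0.0, 0.172], [0.002, -1.0, 0.01]]
force: [0.3, 0.5, 1.0]
grip_width: 0.0
lin [111.8   2.9 -51.5] spin 0.3 jawnow 9.9
lin [111.6  72.9 -52.2] spin 0.3 jawnow 9.9
```

View pics/s6.png

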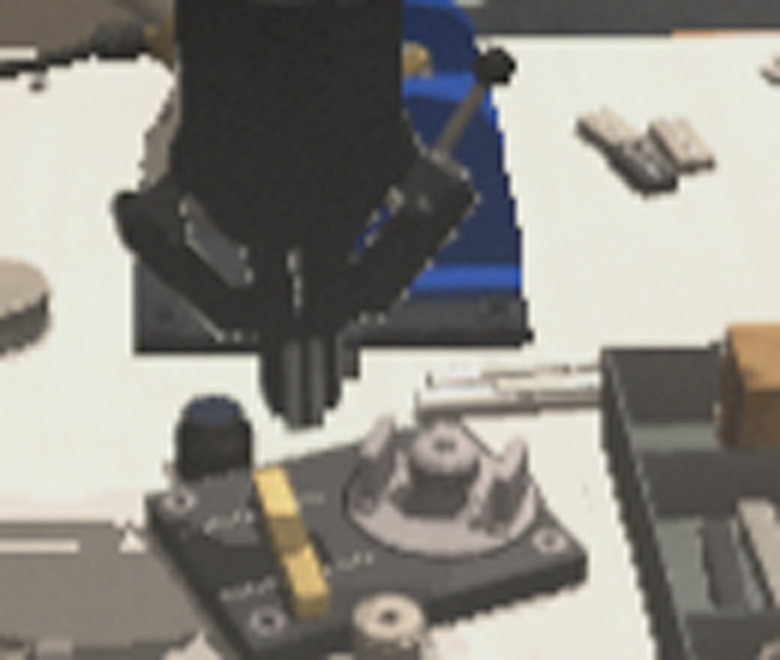

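The jaws shut above the bar (width 0). My shift was worked out from a pose that hadn't settled, so the tips stayed about 8 mm too high. I'll settle, re-measure and retry.

```bash

python3 -m jog '[{"grip":-0.2,"linear":[0,0,0],"spin":0},{"grip":-0.2,"linear":[0,0,0],"spin":0},{"grip":-0.2,"linear":[0,0,0],"spin":0},{"grip":-0.2,"linear":[0,0,0],"spin":0},{"grip":-0.2,"linear":[0,0,0],"spin":0},{"grip":-0.2,"linear":[0,0,0],"spin":0}]'
python3 - <<'E'
from m import *
s=cams.camera("side");t=cams.camera("top")
for c,reg in((s,(280,180,80,70)),(t,(285,170,80,80))):
    m=cv2.inRange(cv2.cvtColor(c["image"],cv2.COLOR_BGR2HSV),(18,60,90),(40,255,255))
    x,y,w,h=reg;mm=np.zeros_like(m);mm[y:y+h,x:x+w]=m[y:y+h,x:x+w]
    ks=[k for k in cv2.findContours(mm,0,1)[0] if cv2.contourArea(k)>8]
    if not ks: print("none");continue
    k=np.vstack(ks)
    P=np.array([toz(c,p[0].astype(float),.028)[:2] for p in k])*1000
    print(cv2.minAreaRect(P.astype(np.float32)))
go(566,92,28,9.6)
E
```

```text
time: 4.48
tool_pos: [0.5673, 0.0939, 0.0867]
tcp_rot: [[0.172, -0.001, 0.985], [-0.985, -0.0, 0.172], [-0.0, -1.0, -0.001]]
force: [-0.1, -0.2, -0.7]
grip_width: 0.402
((568.1756591796875, 97.76177978515625), (15.186955451965332, 96.71858978271484), 9.829854965209961)
none
lin [ 1.6 59.  -1.8] spin 0.3 jawnow 9.9
```

```bash

python3 -m jog '[{"grip":-0.2,"linear":[1,30,-1],"spin":0},{"grip":-0.2,"linear":[1,50,-1],"spin":0},{"grip":-0.2,"linear":[1,58,-1],"spin":0},{"grip":-0.2,"linear":[1,58,-1],"spin":0},{"grip":-0.2,"linear":[1,58,-1],"spin":0},{"grip":-0.2,"linear":[1,58,-1],"spin":0},{"grip":-1,"linear":[1,58,-1],"spin":0},{"grip":-1,"linear":[1,58,-1],"spin":0},{"grip":-1,"linear":[1,58,-1],"spin":0},{"grip":-1,"linear":[1,58,-1],"spin":0},{"grip":-1,"linear":[1,58,-1],"spin":0},{"grip":-1,"linear":[1,58,-1],"spin":0},{"grip":-1,"linear":[1,58,-1],"spin":0}]'

```

```text
time: 5.67
tool_pos: [0.5676, 0.0928, 0.0303]
tcp_rot: [[0.172, 0.002, 0.985], [-0.985, 0.0, 0.172], [0.0, -1.0, 0.002]]
force: [-1.3, -0.2, 6.0]
grip_width: 0.112
```

```bash

python3 -m jog '[{"grip":-1,"linear":[0,-10,0],"spin":0},{"grip":-1,"linear":[0,-25,0],"spin":0},{"grip":-1,"linear":[0,-40,0],"spin":0},{"grip":-1,"linear":[0,-50,0],"spin":0},{"grip":-1,"linear":[0,-50,0],"spin":0},{"grip":-1,"linear":[0,-50,0],"spin":0},{"grip":-1,"linear":[0,-50,0],"spin":0}]'
python3 - <<'E'
from m import *
go(540,-25,80,9.6);go(540,-25,15,9.6)
s=cams.camera("side")
zoom(s,260,130,130,110,6,"pics/s7.png")
E
```

```text
time: 6.25
tool_pos: [0.5661, 0.0927, 0.0784]
tcp_rot: [[0.172, -0.002, 0.985], [-0.985, -0.0, 0.172], [-0.0, -1.0, -0.002]]
force: [-0.6, 0.2, -1.0]
grip_width: 0.117
lin [111.5  -1.5 -46. ] spin 0.3 jawnow 9.9
lin [111.5  63.5 -45.9] spin 0.3 jawnow 9.9
```

View pics/s7.png

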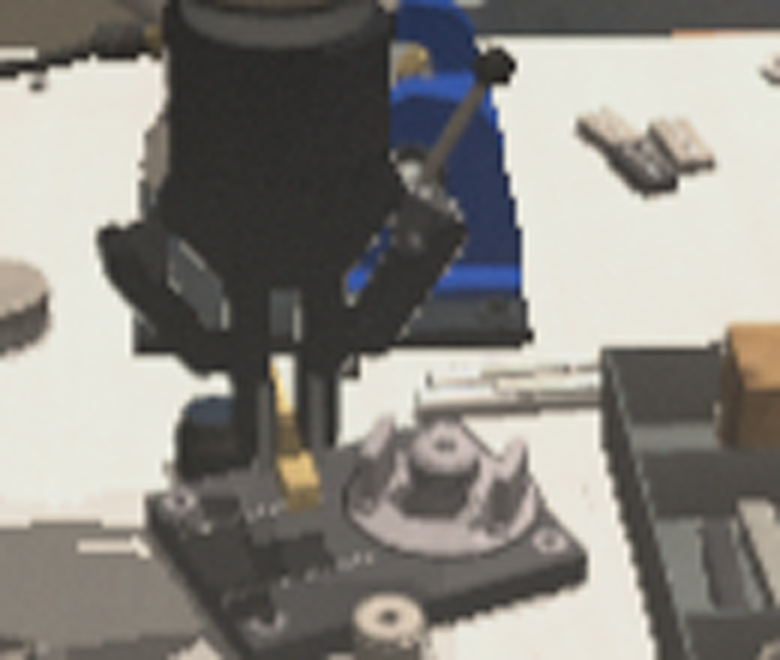

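The bar is held in s7 (290,430), lifted off the plate. I'll carry it to open bench at about (540,-25).

```bash

python3 -m jog '[{"grip":-1,"linear":[40,0,-16],"spin":0},{"grip":-1,"linear":[76,0,-32],"spin":0},{"grip":-1,"linear":[111,0,-46],"spin":0},{"grip":-1,"linear":[111,0,-46],"spin":0},{"grip":-1,"linear":[111,25,-46],"spin":0},{"grip":-1,"linear":[111,50,-46],"spin":0},{"grip":-1,"linear":[111,57,-46],"spin":0},{"grip":-1,"linear":[111,60,-46],"spin":0},{"grip":-1,"linear":[111,62,-46],"spin":0},{"grip":-1,"linear":[111,63,-46],"spin":0},{"grip":-1,"linear":[111,63,-46],"spin":0},{"grip":-1,"linear":[111,63,-46],"spin":0}]'
python3 - <<'E'
from m import *
s=cams.camera("side")
zoom(s,260,130,130,130,5,"pics/s8.png")
E
```

```text
time: 7.3
tool_pos: [0.5416, -0.0245, 0.0175]
tcp_rot: [[0.173, 0.002, 0.985], [-0.985, -0.0, 0.173], [0.001, -1.0, 0.002]]
force: [-0.1, 1.5, -0.1]
grip_width: 0.115
```

View pics/s8.png

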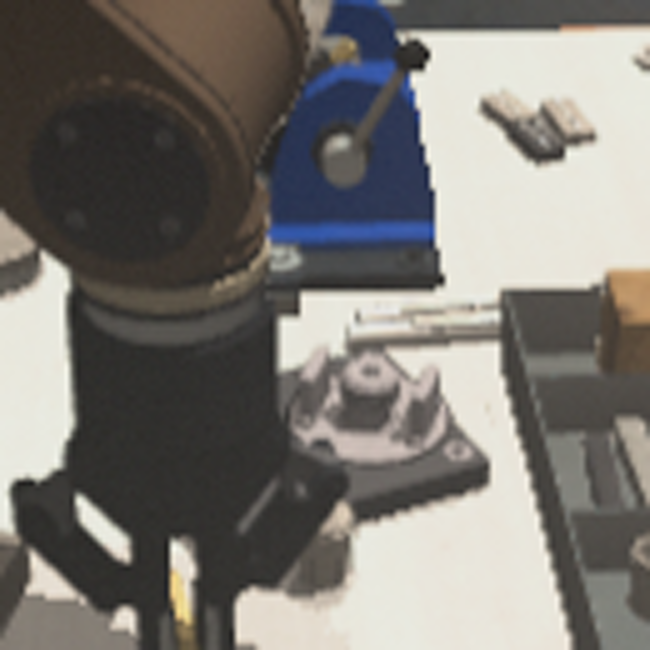

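Down to contact, then open partly, lift and look at the bar.

```bash

python3 -m jog '[{"grip":-1,"linear":[0,2,0],"spin":0},{"grip":-1,"linear":[0,3,0],"spin":0},{"grip":-1,"linear":[0,3,0],"spin":0},{"grip":-1,"linear":[0,3,0],"spin":0},{"grip":-0.5,"linear":[0,3,0],"spin":0},{"grip":-0.2,"linear":[0,3,0],"spin":0},{"grip":-0.2,"linear":[0,3,0],"spin":0},{"grip":-0.2,"linear":[0,3,0],"spin":0},{"grip":-0.2,"linear":[0,0,0],"spin":0},{"grip":-0.2,"linear":[0,-30,0],"spin":0},{"grip":-0.2,"linear":[0,-60,0],"spin":0},{"grip":0.2,"linear":[0,-100,0],"spin":0},{"grip":1,"linear":[0,-120,0],"spin":0},{"grip":1,"linear":[0,-120,0],"spin":0},{"grip":1,"linear":[0,-120,0],"spin":0},{"grip":1,"linear":[0,-120,0],"spin":0},{"grip":1,"linear":[0,-120,0],"spin":0}]'
python3 - <<'E'
from m import *
s=cams.camera("side");t=cams.camera("top")
zoom(s,240,190,130,100,6,"pics/s9.png")
zoom(t,260,165,130,120,6,"pics/t9.png")
go(628,138.6,110,-19); print(state()['qpos'].round(1))
E
```

```text
time: 8.77
tool_pos: [0.5394, -0.0242, 0.1343]
tcp_rot: [[0.172, -0.004, 0.985], [-0.985, 0.001, 0.172], [-0.001, -1.0, -0.003]]
force: [0.1, -0.6, -0.3]
grip_width: 1.002
lin [-145.2   24.2  115.3] spin 28.9 jawnow 9.9
[-13.3   6.3 114.2  -0.   59.8 -23.3]
```

View pics/s9.png

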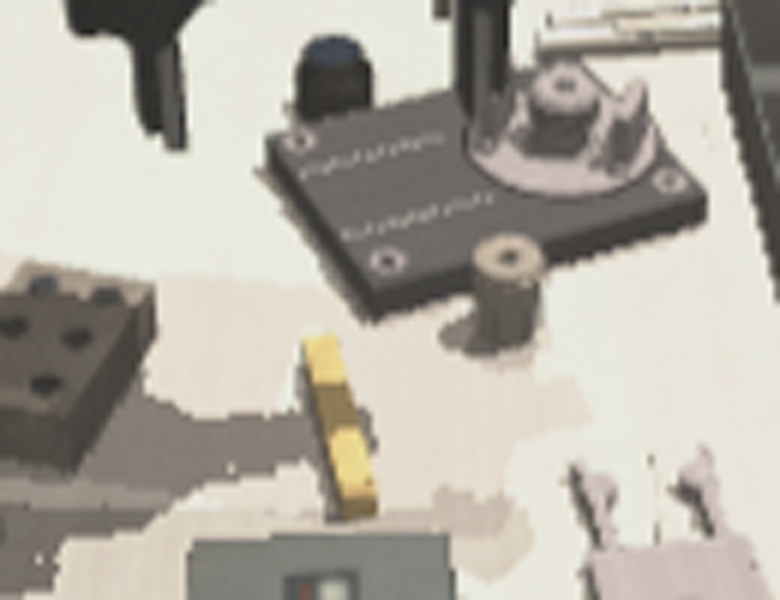

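View pics/t9.png

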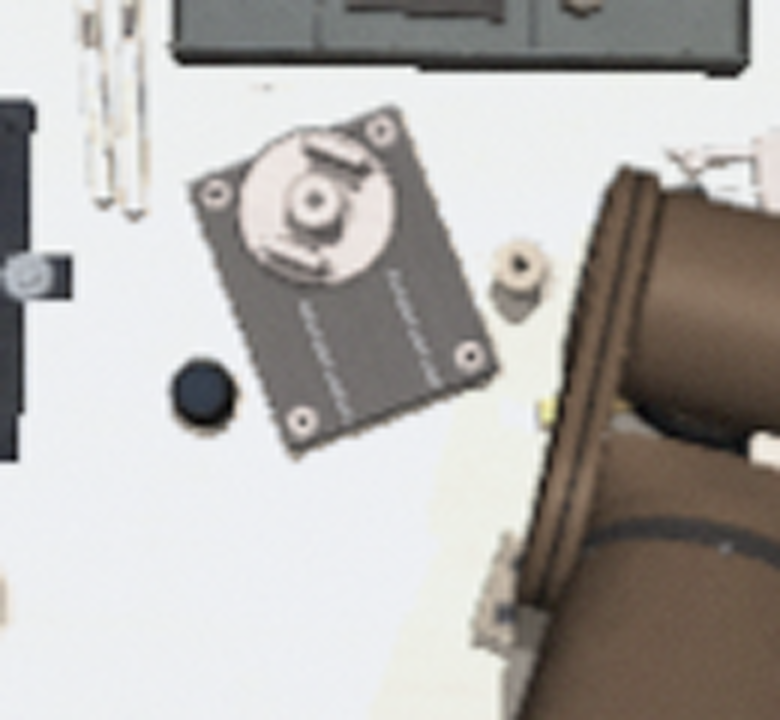

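The bar lies flat on the bench at s9 (340,430). It is clear of the plate and the case, and the lane is empty. Next is the nut.

```bash

python3 -m jog '[{"grip":0.75,"linear":[-145,24,115],"spin":29},{"grip":0.75,"linear":[-145,24,115],"spin":29},{"grip":0.75,"linear":[-145,24,115],"spin":29},{"grip":0.75,"linear":[-145,24,115],"spin":29},{"grip":0.75,"linear":[-145,24,115],"spin":29},{"grip":0.75,"linear":[-145,24,115],"spin":29},{"grip":0.75,"linear":[-145,24,115],"spin":29},{"grip":0.75,"linear":[-145,24,115],"spin":29},{"grip":0.75,"linear":[-145,24,115],"spin":29},{"grip":0.75,"linear":[-145,24,115],"spin":29}]'
python3 - <<'E'
from m import *
go(628,138.6,31,-19); print(state()['qpos'].round(1))
s=cams.camera("side");zoom(s,280,150,110,90,7,"pics/s10.png")
E
```

```text
time: 9.7
tool_pos: [0.6286, 0.1369, 0.1122]
tcp_rot: [[-0.328, -0.001, 0.945], [-0.945, -0.0, -0.328], [0.0, -1.0, -0.0]]
force: [-0.2, 0.7, 0.1]
grip_width: 0.877
lin [-1.4 81.2 -1.1] spin -0.2 jawnow -19.2
[  3.3  20.  100.3  -0.   59.8  22.4]
```

View pics/s10.png

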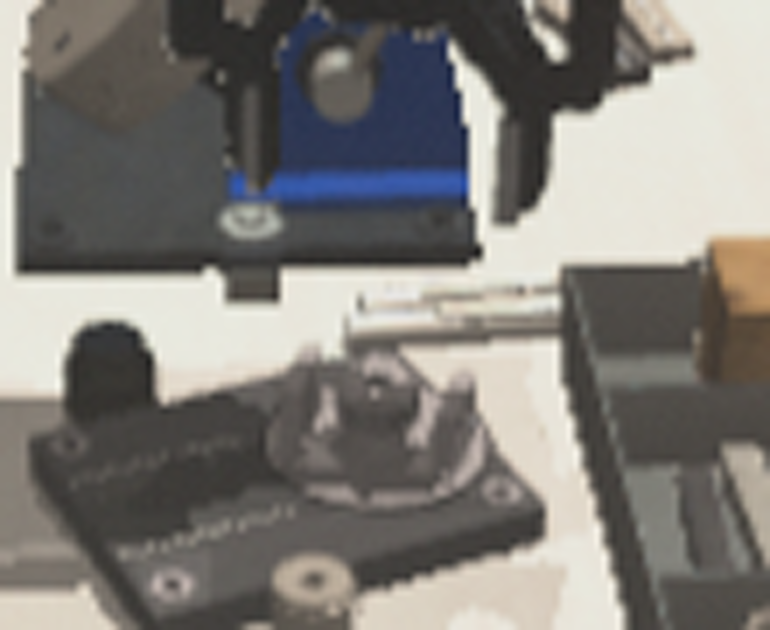

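```bash

python3 -m jog '[{"grip":0.75,"linear":[-1,40,-1],"spin":0},{"grip":0.75,"linear":[-1,60,-1],"spin":0},{"grip":0.75,"linear":[-1,75,-1],"spin":0},{"grip":0.75,"linear":[-1,81,-1],"spin":0},{"grip":0.75,"linear":[-1,81,-1],"spin":0},{"grip":0.75,"linear":[-1,81,-1],"spin":0},{"grip":0.75,"linear":[-1,81,-1],"spin":0},{"grip":0.3,"linear":[-1,81,-1],"spin":0},{"grip":0.3,"linear":[-1,81,-1],"spin":0},{"grip":0.3,"linear":[-1,81,-1],"spin":0},{"grip":0.3,"linear":[-1,81,-1],"spin":0},{"grip":0.3,"linear":[-1,81,-1],"spin":0},{"grip":0.3,"linear":[-1,81,-1],"spin":0}]'
python3 - <<'E'
from m import *
go(628,138.6,31,-67.5); print(state()['ft_torque'].round(2))
s=cams.camera("side");zoom(s,280,150,110,90,7,"pics/s11.png")
E
```

```text
time: 10.83
tool_pos: [0.6289, 0.1398, 0.0339]
tcp_rot: [[-0.327, 0.001, 0.945], [-0.945, 0.0, -0.327], [-0.001, -1.0, 0.0]]
force: [-4.5, 0.1, 6.3]
grip_width: 0.709
lin [ 1.4  2.9 -0.4] spin 48.4 jawnow -19.1
[ 0.1   0.59 -0.11]
```

View pics/s11.png

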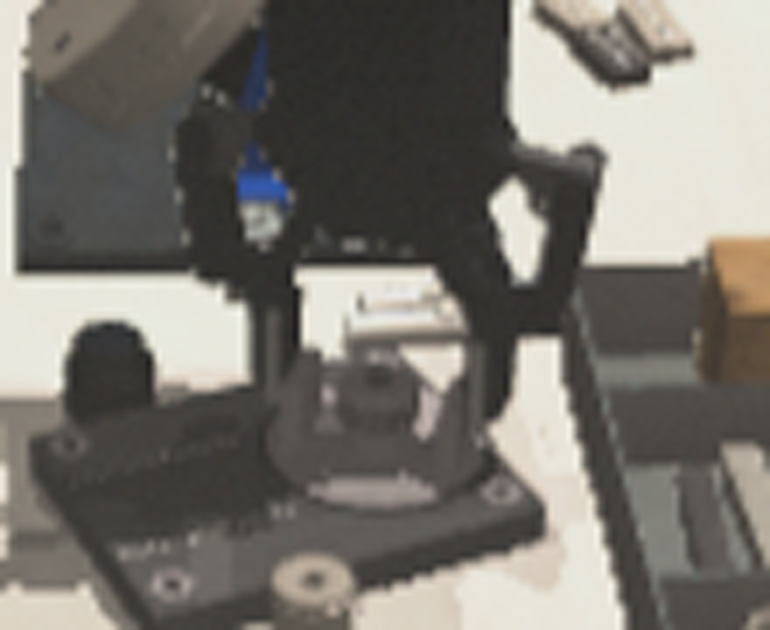

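```bash

python3 -m jog '[{"grip":0.0,"linear":[0,0,0],"spin":0},{"grip":0.0,"linear":[0,0,0],"spin":4},{"grip":0,"linear":[0,0,0],"spin":8},{"grip":0,"linear":[0,0,0],"spin":12},{"grip":0,"linear":[0,0,0],"spin":16},{"grip":0,"linear":[0,0,0],"spin":20},{"grip":0,"linear":[0,0,0],"spin":24},{"grip":0,"linear":[0,0,0],"spin":28},{"grip":0,"linear":[0,0,0],"spin":32},{"grip":0,"linear":[0,0,0],"spin":36},{"grip":0,"linear":[0,0,0],"spin":40},{"grip":0,"linear":[0,0,0],"spin":44},{"grip":0,"linear":[0,0,0],"spin":48},{"grip":0,"linear":[0,0,0],"spin":48.5},{"grip":0,"linear":[0,0,0],"spin":48.5},{"grip":0,"linear":[0,0,0],"spin":48.5},{"grip":0,"linear":[0,0,0],"spin":48.5},{"grip":0,"linear":[0,0,0],"spin":48.5}]'
python3 - <<'E'
from m import *
go(628,138.6,31,-67.5); print(state()['ft_torque'].round(2))
E
```

```text
time: 12.38
tool_pos: [0.6303, 0.1384, 0.0339]
tcp_rot: [[-0.924, 0.004, 0.382], [-0.382, -0.001, -0.924], [-0.003, -1.0, 0.003]]
force: [-1.2, -5.7, 6.0]
grip_width: 0.713
lin [ 2.1  2.9 -1.1] spin -0.0 jawnow -67.5
[-0.59  0.13 -0.13]
```

The turn tracked exactly, with the jaw at -67.5°. I'll release, lift and check.

```bash

python3 -m jog '[{"grip":0.75,"linear":[0,0,0],"spin":0},{"grip":0.75,"linear":[0,0,0],"spin":0},{"grip":0.75,"linear":[0,0,0],"spin":0},{"grip":0.75,"linear":[0,0,0],"spin":0},{"grip":0.75,"linear":[0,-30,0],"spin":0},{"grip":0.75,"linear":[0,-60,0],"spin":0},{"grip":0.75,"linear":[0,-100,0],"spin":0},{"grip":0.75,"linear":[0,-120,0],"spin":0},{"grip":0.3,"linear":[80,-120,60],"spin":-10},{"grip":0.3,"linear":[100,-120,120],"spin":-40},{"grip":0.3,"linear":[120,-120,150],"spin":-40},{"grip":0.3,"linear":[130,-120,180],"spin":-40},{"grip":0.3,"linear":[130,-120,180],"spin":-40},{"grip":0.3,"linear":[130,-120,180],"spin":-40},{"grip":0.3,"linear":[130,-120,180],"spin":-40},{"grip":0.3,"linear":[130,-120,180],"spin":-40},{"grip":0.3,"linear":[130,-120,180],"spin":-40}]'
python3 - <<'E'
from m import *
s=cams.camera("side");t=cams.camera("top")
zoom(s,270,180,110,75,7,"pics/s12.png")
zoom(t,285,165,75,75,8,"pics/t12.png");go(410,-185,120,-27)
E
```

```text
time: 13.8
tool_pos: [0.5768, -0.0759, 0.1512]
tcp_rot: [[-0.464, -0.0, 0.886], [-0.886, 0.001, -0.464], [-0.001, -1.0, -0.001]]
force: [-0.5, 0.4, 0.6]
grip_width: 0.653
lin [174.5  31.1 -97.3] spin -0.5 jawnow -27.5
```

View pics/s12.png

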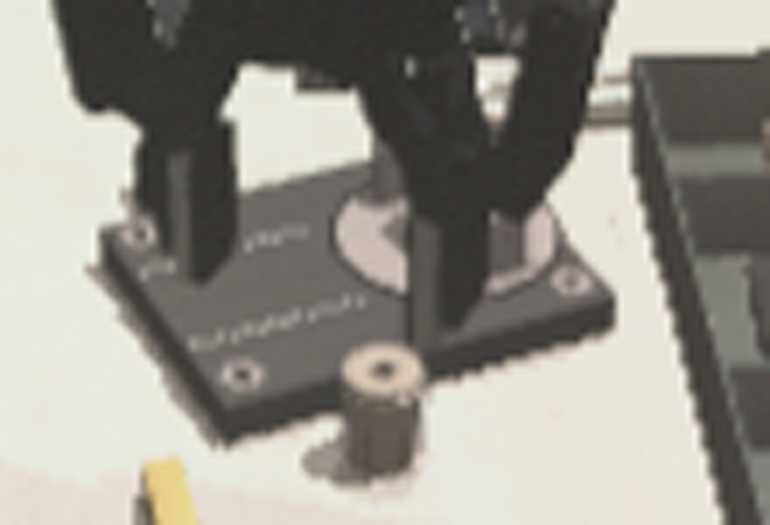

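View pics/t12.png

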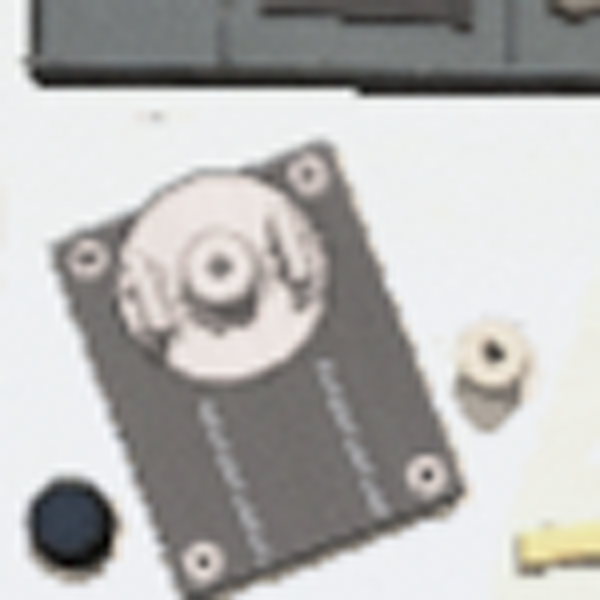

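```bash

python3 -m jog '[{"grip":0.3,"linear":[175,0,-98],"spin":0},{"grip":0.3,"linear":[175,0,-98],"spin":0},{"grip":0.3,"linear":[175,0,-98],"spin":0},{"grip":0.3,"linear":[175,0,-98],"spin":0},{"grip":0.3,"linear":[175,30,-98],"spin":0},{"grip":0.3,"linear":[175,60,-98],"spin":0},{"grip":0.3,"linear":[175,80,-98],"spin":0},{"grip":0.3,"linear":[175,80,-98],"spin":0},{"grip":0.3,"linear":[175,80,-98],"spin":0},{"grip":0.3,"linear":[175,80,-98],"spin":0},{"grip":0.3,"linear":[175,80,-98],"spin":0}]'
python3 - <<'E'
from m import *
t8=(285,165,8);t=cams.camera("top");s=cams.camera("side")
T=lambda u,v,z: toz(t,un(*t8,u,v),z/1000)[:2]*1000
u=np.array([np.cos(np.radians(22.5)),np.sin(np.radians(22.5))]);n=np.array([-u[1],u[0]]);st=np.array([628,138.6])
for p in((205,410),(262,560),(322,365),(382,520)): d=T(*p,16)-st; print("line",(d@u).round(1),(d@n).round(1))
for p in((275,225),(305,305)): d=T(*p,42)-st; print("lug",(d@u).round(1),(d@n).round(1))
go(410,-185,10,-27)
zoom(s,170,230,110,120,6,"pics/s13.png")
E
```

```text
time: 14.82
tool_pos: [0.4107, -0.1867, 0.0732]
tcp_rot: [[-0.462, 0.003, 0.887], [-0.887, -0.002, -0.462], [0.001, -1.0, 0.004]]
force: [-0.1, -0.2, 0.4]
grip_width: 0.647
line -43.7 23.2
line -101.7 23.4
line -43.7 -22.1
line -103.8 -22.0
lug 6.1 -23.7
lug -24.6 -23.3
lin [-1.4 62.9 -1.3] spin -0.5 jawnow -27.5
```

View pics/s13.png

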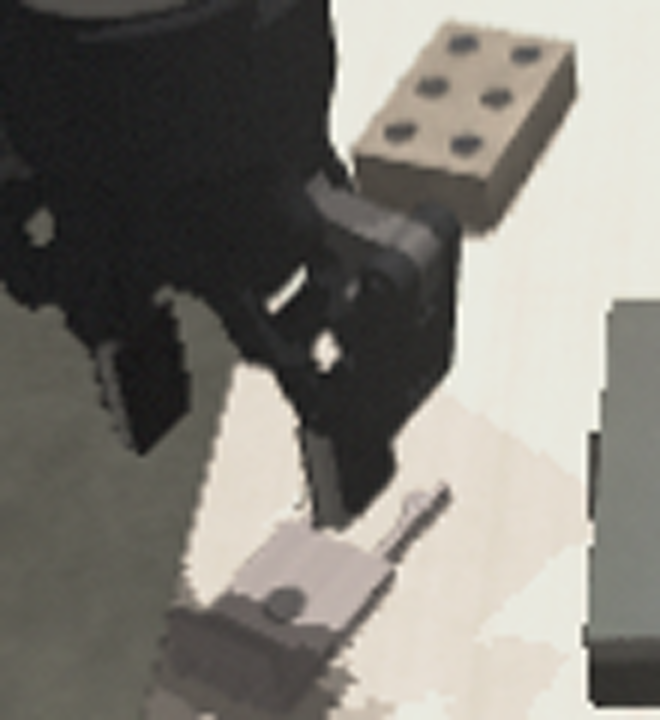

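The fingers are over the clip at s13 (230,440), and the plate frame agrees: the lane lines fall at -22 and +23 mm from the stud axis. I'll go down and grip.

```bash

python3 -m jog '[{"grip":0.3,"linear":[-1,30,-1],"spin":0},{"grip":0.3,"linear":[-1,50,-1],"spin":0},{"grip":0.3,"linear":[-1,60,-1],"spin":0},{"grip":0.3,"linear":[-1,63,-1],"spin":0},{"grip":0.3,"linear":[-1,63,-1],"spin":0},{"grip":0.3,"linear":[-1,63,-1],"spin":0},{"grip":0.3,"linear":[-1,63,-1],"spin":0},{"grip":-0.3,"linear":[-1,63,-1],"spin":0},{"grip":-0.3,"linear":[-1,63,-1],"spin":0},{"grip":-0.3,"linear":[-1,63,-1],"spin":0},{"grip":-0.3,"linear":[-1,63,-1],"spin":0},{"grip":-0.3,"linear":[-1,63,-1],"spin":0},{"grip":-0.3,"linear":[-1,63,-1],"spin":0},{"grip":-0.3,"linear":[-1,63,-1],"spin":0}]'
python3 - <<'E'
from m import *
s=cams.camera("side")
zoom(s,170,230,110,120,6,"pics/s14.png")
E
```

```text
time: 16.08
tool_pos: [0.4098, -0.1858, 0.0102]
tcp_rot: [[-0.463, 0.002, 0.886], [-0.886, -0.001, -0.463], [0.0, -1.0, 0.002]]
force: [-0.4, 1.7, 6.6]
grip_width: 0.422
```

View pics/s14.png

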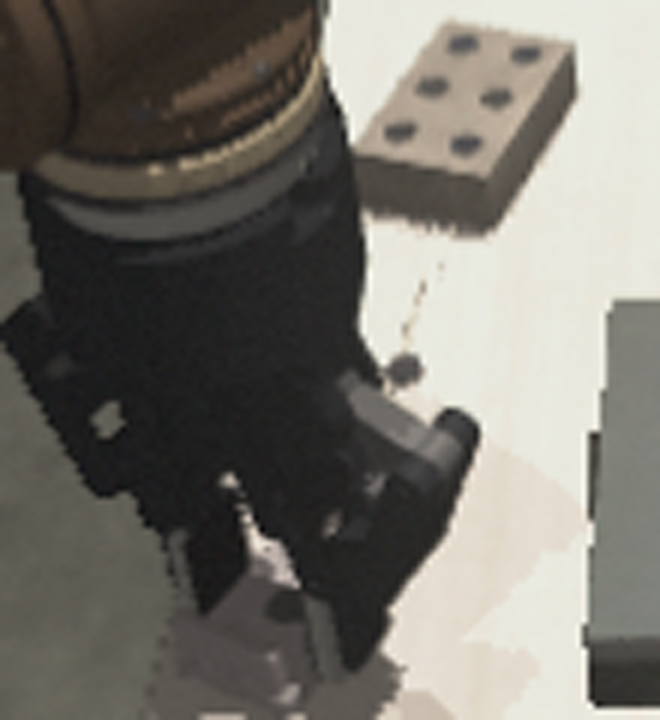

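```bash

python3 -m jog '[{"grip":-0.6,"linear":[0,-5,0],"spin":0},{"grip":-0.6,"linear":[0,-20,0],"spin":0},{"grip":-0.6,"linear":[0,-45,0],"spin":0},{"grip":-0.6,"linear":[0,-80,0],"spin":0},{"grip":-0.6,"linear":[0,-80,0],"spin":0},{"grip":-0.6,"linear":[0,-80,0],"spin":0},{"grip":-0.6,"linear":[0,-80,0],"spin":0},{"grip":-0.6,"linear":[0,-80,0],"spin":0}]'
python3 - <<'E'
from m import *
s=cams.camera("side")
zoom(s,150,190,130,150,5,"pics/s15.png");go(551.6,106.2,90,-67.5)
E
```

```text
time: 16.8
tool_pos: [0.4074, -0.1841, 0.0868]
tcp_rot: [[-0.463, -0.003, 0.886], [-0.886, 0.002, -0.463], [-0.001, -1.0, -0.003]]
force: [0.2, -0.9, -2.9]
grip_width: 0.423
lin [-324.1   -3.2   -6.5] spin 39.9 jawnow -27.6
```

View pics/s15.png

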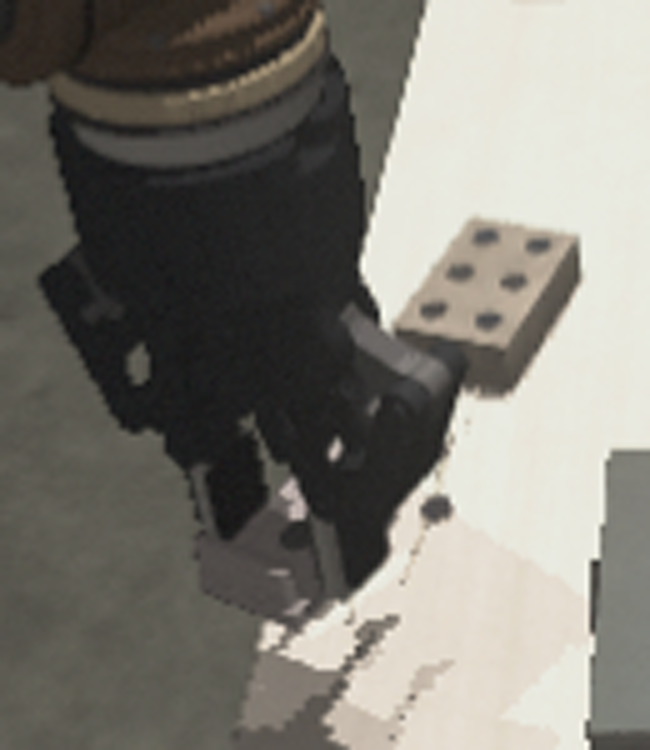

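The clip is held in s15 (270,560), with its shadow detached below. I'll carry it to the lane, moderately paced.

```bash

python3 -m jog '[{"grip":-0.6,"linear":[-20,0,0],"spin":3},{"grip":-0.6,"linear":[-50,0,-1],"spin":7},{"grip":-0.6,"linear":[-80,0,-2],"spin":11},{"grip":-0.6,"linear":[-110,0,-2],"spin":15},{"grip":-0.6,"linear":[-140,0,-3],"spin":19},{"grip":-0.6,"linear":[-170,0,-3],"spin":23},{"grip":-0.6,"linear":[-200,0,-4],"spin":27},{"grip":-0.6,"linear":[-230,0,-4],"spin":31},{"grip":-0.6,"linear":[-260,0,-5],"spin":35},{"grip":-0.6,"linear":[-290,0,-6],"spin":38},{"grip":-0.6,"linear":[-312,0,-6],"spin":40},{"grip":-0.6,"linear":[-322,0,-6],"spin":40},{"grip":-0.6,"linear":[-324,0,-6],"spin":40},{"grip":-0.6,"linear":[-324,0,-6],"spin":40},{"grip":-0.6,"linear":[-324,0,-6],"spin":40},{"grip":-0.6,"linear":[-324,0,-6],"spin":40},{"grip":-0.6,"linear":[-324,0,-6],"spin":40},{"grip":-0.6,"linear":[-324,0,-6],"spin":40}]'
python3 - <<'E'
from m import *
s=cams.camera("side")
zoom(s,250,130,130,120,6,"pics/s16.png");go(551.6,106.2,30,-67.5)
E
```

```text
time: 18.35
tool_pos: [0.553, 0.1041, 0.0884]
tcp_rot: [[-0.925, -0.0, 0.38], [-0.38, -0.0, -0.925], [0.0, -1.0, 0.0]]
force: [0.3, -0.9, -1.8]
grip_width: 0.418
lin [ 0.7 58.4 -2.3] spin -0.1 jawnow -67.6
```

View pics/s16.png

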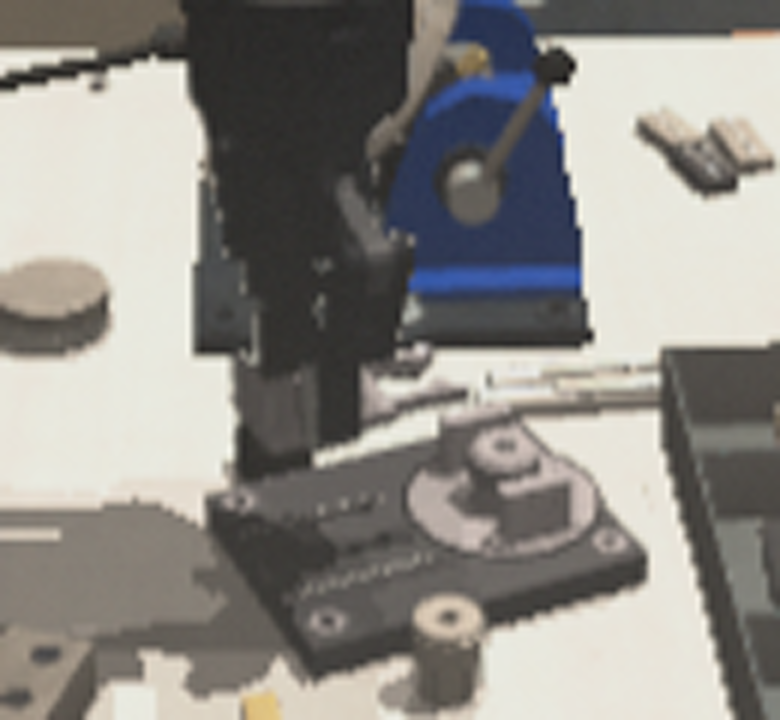

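The clip hangs level, and its mouth points at the stud. The arms are at s16 (410,390). I'll lower it onto the lane.

```bash

python3 -m jog '[{"grip":-0.6,"linear":[1,25,-2],"spin":0},{"grip":-0.6,"linear":[1,45,-2],"spin":0},{"grip":-0.6,"linear":[1,55,-2],"spin":0},{"grip":-0.6,"linear":[1,58,-2],"spin":0},{"grip":-0.6,"linear":[1,59,-2],"spin":0},{"grip":-0.6,"linear":[1,60,-2],"spin":0},{"grip":-0.6,"linear":[1,61,-2],"spin":0},{"grip":-0.6,"linear":[1,61,-2],"spin":0},{"grip":-0.6,"linear":[1,61,-2],"spin":0},{"grip":-0.6,"linear":[1,61,-2],"spin":0}]'
python3 - <<'E'
from m import *
s=cams.camera("side");t=cams.camera("top")
zoom(s,275,160,100,90,7,"pics/s17.png");zoom(t,285,165,75,75,8,"pics/t17.png");go(551.6,106.2,26,-67.5)
E
```

```text
time: 19.23
tool_pos: [0.552, 0.1065, 0.028]
tcp_rot: [[-0.924, 0.001, 0.381], [-0.381, 0.0, -0.924], [-0.001, -1.0, 0.0]]
force: [-0.2, -0.9, -1.9]
grip_width: 0.422
lin [0.3 1.8 0.2] spin -0.1 jawnow -67.6
```

View pics/s17.png

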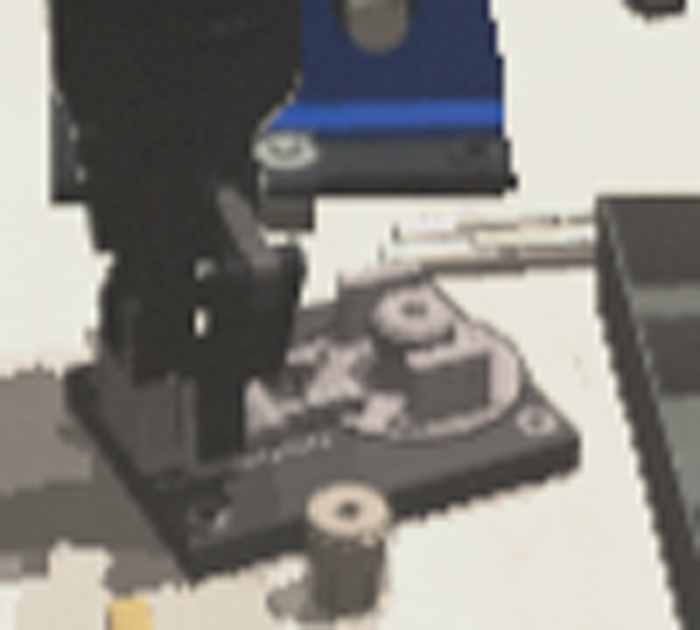

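View pics/t17.png

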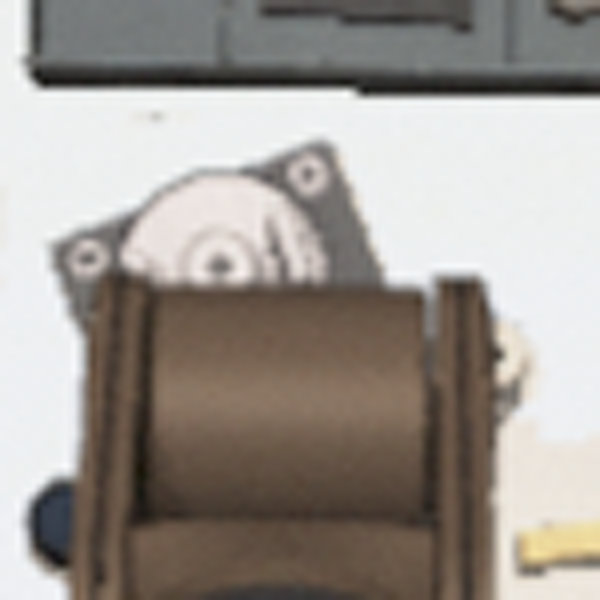

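```bash

python3 -m jog '[{"grip":-0.6,"linear":[0,1,0],"spin":0},{"grip":-0.6,"linear":[0,2,0],"spin":0},{"grip":-0.6,"linear":[0,2,0],"spin":0},{"grip":-0.6,"linear":[0,2,0],"spin":0},{"grip":-0.6,"linear":[0,2,0],"spin":0}]'
python3 -m jog '[{"grip":-0.6,"linear":[-3,0,0],"spin":0},{"grip":-0.6,"linear":[-6,0,0],"spin":0},{"grip":-0.6,"linear":[-9,0,0],"spin":0},{"grip":-0.6,"linear":[-12,0,0],"spin":0},{"grip":-0.6,"linear":[-15,0,0],"spin":0},{"grip":-0.6,"linear":[-18,0,0],"spin":0},{"grip":-0.6,"linear":[-20,0,0],"spin":0},{"grip":-0.6,"linear":[-20,0,0],"spin":0},{"grip":-0.6,"linear":[-20,0,0],"spin":0}]'
python3 - <<'E'
from m import *
s=cams.camera("side");t=cams.camera("top")
zoom(s,275,160,100,90,7,"pics/s18.png");go(551.6,106.2,26,-67.5)
E
```

```text
time: 19.75
tool_pos: [0.5518, 0.1065, 0.0262]
tcp_rot: [[-0.924, 0.0, 0.382], [-0.382, -0.0, -0.924], [-0.0, -1.0, 0.0]]
force: [-3.8, 0.5, 6.4]
grip_width: 0.421
time: 20.5
tool_pos: [0.5691, 0.1136, 0.0262]
tcp_rot: [[-0.924, -0.004, 0.382], [-0.382, -0.001, -0.924], [0.004, -1.0, -0.0]]
force: [-6.6, -2.4, 8.1]
grip_width: 0.424
lin [19.   0.3  0.1] spin -0.0 jawnow -67.5
```

View pics/s18.png

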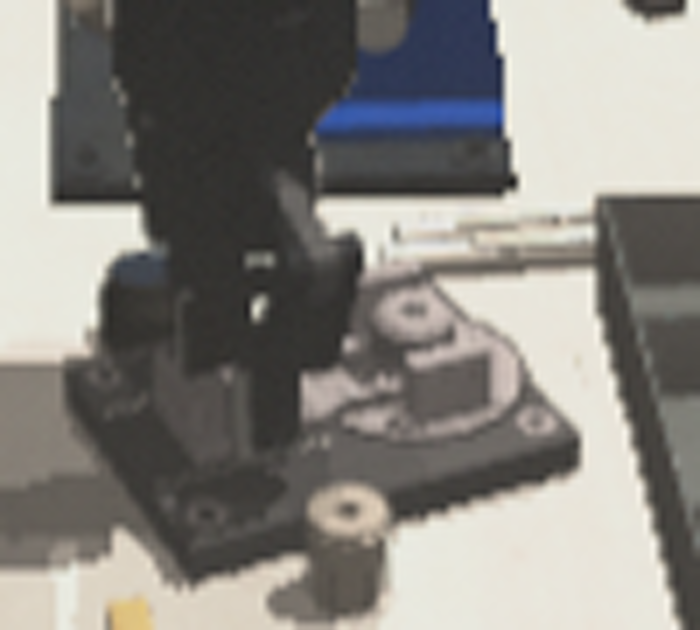

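The arm tips are entering the channel at s18 (370,380), with forces small and steady. I'll go on in short steps.

```bash

python3 -m jog '[{"grip":-0.6,"linear":[-2,-0.5,0],"spin":0},{"grip":-0.6,"linear":[-4,-0.5,0],"spin":0},{"grip":-0.6,"linear":[-6,-0.5,0],"spin":0},{"grip":-0.6,"linear":[-8,-0.5,0],"spin":0},{"grip":-0.6,"linear":[-10,-0.5,0],"spin":0},{"grip":-0.6,"linear":[-12,-0.5,0],"spin":0},{"grip":-0.6,"linear":[-12,-0.5,0],"spin":0},{"grip":-0.6,"linear":[-12,-0.5,0],"spin":0}]'
python3 -m jog '[{"grip":-0.6,"linear":[-2,0,0],"spin":0},{"grip":-0.6,"linear":[-4,0,0],"spin":0},{"grip":-0.6,"linear":[-6,0,0],"spin":0},{"grip":-0.6,"linear":[-6,0,0],"spin":0},{"grip":-0.6,"linear":[-6,0,0],"spin":0}]'
python3 -m jog '[{"grip":-0.6,"linear":[-2,0,0],"spin":0},{"grip":-0.6,"linear":[-3,0,0],"spin":0},{"grip":-0.6,"linear":[-3,0,0],"spin":0},{"grip":-0.6,"linear":[-3,0,0],"spin":0}]'
python3 - <<'E'
from m import *
s=cams.camera("side");t=cams.camera("top")
zoom(s,275,160,100,90,7,"pics/s19.png");go(551.6,106.2,26,-67.5)
E
```

```text
time: 21.27
tool_pos: [0.5783, 0.1173, 0.0262]
tcp_rot: [[-0.924, -0.01, 0.382], [-0.382, -0.003, -0.924], [0.01, -1.0, -0.001]]
force: [-11.6, -6.0, 12.5]
grip_width: 0.424
time: 21.68
tool_pos: [0.586, 0.1203, 0.0262]
tcp_rot: [[-0.924, -0.003, 0.382], [-0.382, -0.001, -0.924], [0.003, -1.0, 0.0]]
force: [-4.7, -2.3, 6.5]
grip_width: 0.418
time: 22.02
tool_pos: [0.5897, 0.1218, 0.0262]
tcp_rot: [[-0.924, 0.0, 0.382], [-0.382, -0.001, -0.924], [0.0, -1.0, 0.001]]
force: [-3.0, -2.8, 5.7]
grip_width: 0.424
lin [41.2  0.2 -0.1] spin -0.1 jawnow -67.6
```

View pics/s19.png

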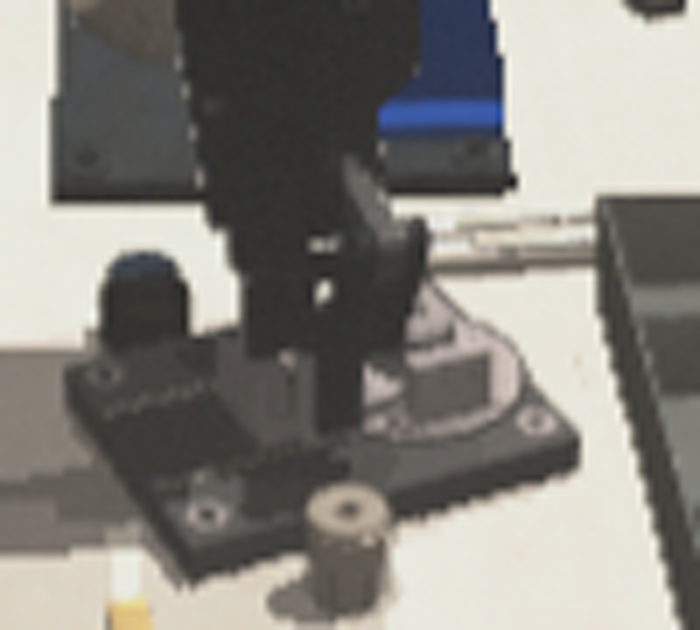

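The push force peaked at about 13 N and then dropped, so the bumps have sprung past the neck. I'll push on until the body front stops.

```bash

python3 -m jog '[{"grip":-0.6,"linear":[-1.5,0,0],"spin":0},{"grip":-0.6,"linear":[-3,0,0],"spin":0},{"grip":-0.6,"linear":[-3,0,0],"spin":0},{"grip":-0.6,"linear":[-3,0,0],"spin":0}]'
python3 -m jog '[{"grip":-0.6,"linear":[-1,0,0],"spin":0},{"grip":-0.6,"linear":[-2,0,0],"spin":0},{"grip":-0.6,"linear":[-2,0,0],"spin":0},{"grip":-0.6,"linear":[-2,0,0],"spin":0}]'

```

```text
time: 22.45
tool_pos: [0.5918, 0.1228, 0.0262]
tcp_rot: [[-0.924, -0.002, 0.382], [-0.382, -0.001, -0.924], [0.002, -1.0, 0.0]]
force: [-4.7, -3.0, 7.3]
grip_width: 0.422
time: 22.78
tool_pos: [0.5932, 0.1235, 0.0262]
tcp_rot: [[-0.924, -0.003, 0.382], [-0.382, -0.001, -0.924], [0.003, -1.0, -0.0]]
force: [-6.2, -3.9, 8.2]
grip_width: 0.424
```

```bash

python3 -m jog '[{"grip":-0.6,"linear":[-1,0,0],"spin":0},{"grip":-0.6,"linear":[-1,0,0],"spin":0},{"grip":-0.6,"linear":[-1,0,0],"spin":0}]'
python3 -m jog '[{"grip":-0.6,"linear":[-1,0,0],"spin":0},{"grip":-0.6,"linear":[-1,0,0],"spin":0},{"grip":-0.6,"linear":[-1,0,0],"spin":0}]'

```

```text
time: 23.03
tool_pos: [0.5933, 0.1236, 0.0262]
tcp_rot: [[-0.924, -0.006, 0.382], [-0.382, -0.002, -0.924], [0.006, -1.0, -0.0]]
force: [-8.9, -5.5, 10.6]
grip_width: 0.424
time: 23.28
tool_pos: [0.5933, 0.1236, 0.0262]
tcp_rot: [[-0.924, -0.008, 0.382], [-0.382, -0.003, -0.924], [0.009, -1.0, -0.001]]
force: [-12.1, -6.0, 12.5]
grip_width: 0.421
```

It stops dead here while the force builds, with the TCP 38 mm short of the stud and so the seat on the neck. I'll relieve the load, release, lift and check.

```bash

python3 -m jog '[{"grip":-0.6,"linear":[2.5,0,0],"spin":0},{"grip":-0.6,"linear":[2.5,0,0],"spin":0},{"grip":0.2,"linear":[2.5,0,0],"spin":0},{"grip":0.2,"linear":[2.5,0,0],"spin":0},{"grip":0.2,"linear":[2.5,0,0],"spin":0},{"grip":0.2,"linear":[2.5,0,0],"spin":0},{"grip":0.2,"linear":[2.5,-30,0],"spin":0},{"grip":0.2,"linear":[2.5,-60,0],"spin":0},{"grip":0.2,"linear":[2.5,-100,0],"spin":0},{"grip":0.2,"linear":[60,-120,60],"spin":0},{"grip":0.2,"linear":[100,-120,120],"spin":0},{"grip":0.2,"linear":[130,-120,160],"spin":0},{"grip":0.2,"linear":[150,-120,190],"spin":0},{"grip":0.2,"linear":[150,-120,190],"spin":0},{"grip":0.2,"linear":[150,-120,190],"spin":0},{"grip":0.2,"linear":[150,-120,190],"spin":0},{"grip":0.2,"linear":[150,-120,190],"spin":0}]'
python3 - <<'E'
from m import *
s=cams.camera("side");t=cams.camera("top");print(state()["tool_pos"])
zoom(s,275,160,100,90,8,"pics/s20.png");zoom(t,285,165,75,75,8,"pics/t20.png")
E
```

```text
time: 24.7
tool_pos: [0.5297, -0.1098, 0.146]
tcp_rot: [[-0.926, 0.001, 0.378], [-0.378, 0.0, -0.926], [-0.001, -1.0, 0.0]]
force: [-0.5, 0.0, 0.8]
grip_width: 0.602
[ 0.52982881 -0.10766718  0.14564473]
```

View pics/s20.png

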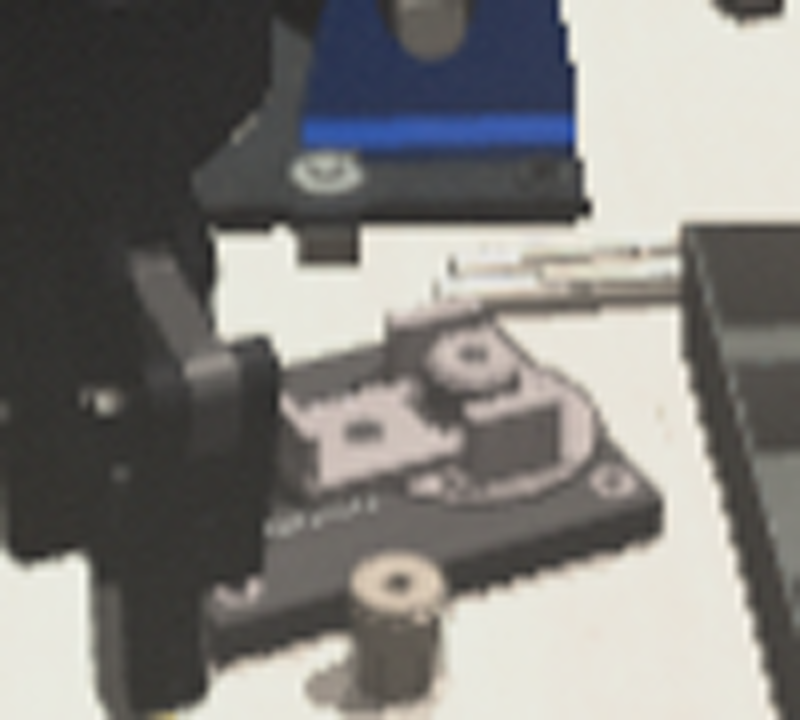

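View pics/t20.png

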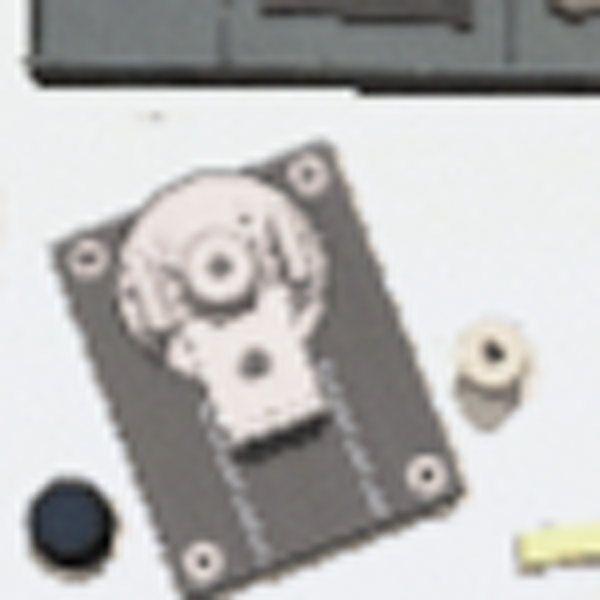

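```bash
python3 - <<'E'
from m import *
t=cams.camera("top");s=cams.camera("side")
u=np.array([np.cos(np.radians(22.5)),np.sin(np.radians(22.5))]);n=np.array([-u[1],u[0]])
st=toz(t,un(285,165,8,218,266),.0415)[:2]; ss=toz(s,un(275,160,8,471,354),.0415)[:2]
for nm,P,c in(("top hole",toz(t,un(285,165,8,256,363),.024)[:2],st),("side hole",toz(s,un(275,160,8,364,430),.024)[:2],ss),("tab back top L",toz(t,un(285,165,8,238,445),.040)[:2],st),("tab R",toz(t,un(285,165,8,325,413),.040)[:2],st)):
    d=(P-c)*1000; print(nm,P.round(4),(d@u).round(1),(d@n).round(1))
zoom(t,260,165,200,130,4,"pics/t21.png")
E
```

```text
top hole [0.5953 0.1251] -35.2 -0.5
side hole [0.5963 0.1263] -34.0 1.0
tab back top L [0.564  0.1302] -62.1 16.2
tab R [0.576  0.0997] -62.6 -16.6
```

View pics/t21.png

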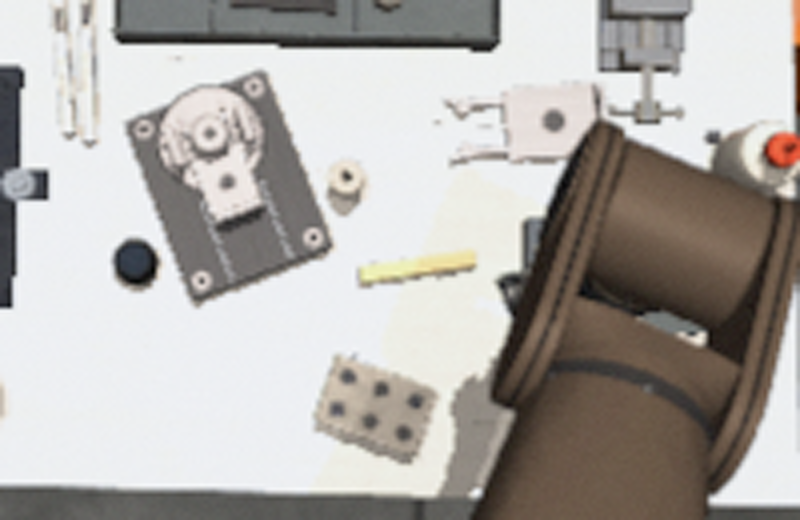

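The checks agree that the clip is home: the hole is at -35 mm, the tab back at -62 mm, and it is centred. The bar is flat on the bench and the other parts are where they were, with the arm clear of everything. I'll hand it in.

```bash
python3 -c "
from rig import workorder,state
print(workorder.job_done(), state()['time'])"
```

```text
the job is handed in; nothing more can be done
the job is handed in; nothing more can be done
```

The job is done and handed in at about 25 s, in the order asked. The brass bar lies flat on the bench, the nut is turned into line with the lane, and the small clip is home round the stud's neck.

- **Bar:** My first grasp closed just above the bar, because I had worked out the move before the arm had settled. The second grasp held. The bar now lies between the plate and the grey case, touching neither.
- **Nut:** I gripped it by its lugs and turned it 48.5° clockwise. In the top picture the lug then ran at about 20.6° and the scribed lane line at 20.5°, so the channel lines up with the lane.
- **Clip:** I laid it in the lane and pushed it along the plate. The push rose to about 13 N as the bumps met the neck, fell off, then came to a hard stop.
- **Last check:** The back of the clip's tab is 62 mm from the stud, as it should be when home. The hole in its body is 35.2 mm from the stud in the top view and 34.0 mm in the side view; before the move I measured it about 35 mm from the seat. Sideways it is within about 1 mm of centre.
- **Not measured:** I did not read the arm openings or the nut's joint value directly. Some small differences between the two cameras, up to about 2 mm, remain. The plate corners read from the side view were about 5 mm off the top view, so I did not rely on them.
- **Other parts:** The bigger clip, gauge block, collet and loupe look unmoved in the last top picture. That picture did not show the tin, and the arm hid part of the grey case. The gripper was open and clear of everything.

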